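Lift the scalded infuser ball with the tongs and hold it over the cup

TASK

The tea infuser ball in the green drying rack has just been scalded, so do not touch it with the gripper: pick up the bamboo tongs by their two arms, close their jaws on the ball, lift it out of its cradle and hold it still over the middle of the cup that stands upright, with the whole ball clear above the rim. Finish while holding it there with the tongs touching nothing but the gripper and the ball; do not let go or put anything down. Leave both cups, the teapot lid and the tray where they are.

Things in the scene. Friction and masses are not known exactly. Their poses are not given: they have to be found in the camera images.
- tongs: sprung bamboo tongs, 190 mm long, 95 g, lying flat across the two bars of the green rest, all 16 mm high. Body = the left (+y) arm with the hinge; origin on the hinge axis at the underside; x runs from the hinge along the middle line of the OPEN tongs to the jaws, z up. The arms are 4 mm strips, flat and upright on the outside from 25 to 108 mm from the hinge: squeeze them there
- tongs_arm: the right (-y) arm of the tongs, turning on the same hinge; origin on the hinge axis at the underside, axes equal to those of tongs when fully open; turns about +z as the tongs close, stop at 0.36 rad (0.21 rad: closed on the ball)
- tongs_grip (a point): best place to squeeze: on the open tongs' middle line, 80 mm from the hinge, at mid height; moves with the left arm. Outside width here 57 mm open (54 at 70, 59 at 90 mm from the hinge); a spring holds them open: about 5 N starts closing, 9 N reaches the ball. Squeezed to about 51 mm they can be carried with the jaws still about 60 mm apart; at 40 mm the arms are parallel, closed on the ball
- jaw_left (a point): middle of the inner face of the left jaw (flat plate 40 mm long, 16 mm high, 171 mm from the hinge), at mid height. Jaws are 76 mm apart when open and close about 2 mm per mm of squeeze at the grip
- jaw_right (a point): middle of the inner face of the right jaw, at mid height; the pinching point is midway between the two jaw points
- rest: fixed green tongs rest: base 150 x 100 mm, 8 mm high, and two cross bars 124 mm long with tops at 45 mm, 50 mm behind and 58 mm in front of its middle; origin under its middle, x along the tongs it carries; the tongs' grip point lies roughly above the middle, where there is nothing between base and arms
- rack: fixed green drying rack: base 130 x 240 mm, 10 mm high, with a round post 55 mm high (34 mm across at the top) in whose open 24 mm mouth the ball sits, at y = +55 mm, two low fins 22 mm high carrying the teapot lid at y = -60 mm, and six prongs 30 mm high along its edges; origin under its middle, y along its length
- ball: steel tea infuser ball, 45 g: sphere of 38 mm with a rim band 40 mm across and 10 mm high around its equator, a small spring clip standing on top up to 30 mm above the centre; origin at its centre, z up. It sits on the post with its centre about 70 mm above the table and its equator level
- cup: the upright white ceramic cup without handle, 76 mm across the rim (68 mm inside), 70 mm high; origin at the centre of its underside
- cup_rim (a point): centre of the upright cup's mouth, at rim height (70 mm above the table)
- cup_inv: bystander: an equal cup standing upside down to drain, 70 mm high; origin at the centre of its lower (mouth) end
- lid: bystander: white teapot lid 80 mm across with a knob, loose on the low fins of the rack, top of the knob 63 mm above the table; origin at its underside
- tray: bystander: fixed bamboo tray 120 x 300 mm, 35 mm high, with a divider, behind the rack; origin under its middle

How it is judged:
By the outcome, as a careful person would: the job done as asked, in the order asked, and still so for the second after the job is handed in, while the arm keeps its last pose, push and grip.
It also fails if it takes over 42 s, if anything falls off the work surface, if the arm or the gripper's body presses on something with over 40 N, if the wrist force passes 120 N, or if a joint passes its speed limit or range.

ROBOT

A 7-joint arm with a two-finger parallel gripper is mounted at the origin on the work surface. World frame = base frame: x ahead of the robot, y to its left, z up, the work surface at z = 0. Lengths are in m, angles in rad, forces in N, time in s.
With the tool pointing down it reaches from about 0.425 to 0.925 m from the base axis. Payload 6.8 kg.
Tool frame: the origin (TCP) lies on the centre line of the jaws, within the pads' length; the fingertips stand 14 mm ahead of it and the grasp point (between the pads) lies 5 mm behind it (bot.finger_overhang is the distance from the TCP to the fingertips, in m); z points along the fingers, y is the line along which they close (so a half turn about z gives the same grasp; the last joint's range is limited). The gripper opens to 85 mm and grips with 20 to 120 N. Pads are 22 mm wide; open, the fingers measure 114 mm over their backs; the gripper's body (76 mm by 85 mm) begins 54 mm behind the grasp point. The pads swing forward as they close: fully open they stand 13 mm farther back than shut.
Start: joints at [1.222, 0.477, 0.022, 1.555, -0.011, 1.109, -0.083], TCP at [0.161, -0.656, 0.245] pointing down, gripper open.
Joint ranges: [-2.96, 2.96], [-0.34, 2.1], [-1.41, 1.46], [0.24, 2.44], [-1.37, 4.51], [0.17, 1.92], [-2.96, 2.96]. Speed limits (rad/s): [2.39, 2.39, 3.14, 3.14, 3.14, 3.14, 3.14].

INTERFACE

Orientations are given as a unit quaternion [w, x, y, z].
In Python, from station import bot gives the robot as it stands.
- The arm moves only by the shell command python3 -m inch 'ROWS' [OPENING] [FORCE]. ROWS is JSON, a list of rows, each a list of 4 numbers: the shift along the tool's x, y, z in m, then the turn about the tool's z in degrees. A call has 1 to 12 rows; each row shifts and turns the commanded pose from where the row before left it, along the tool's axes as they then stand; what a row does not reach is not made up. A row lasts 1/10 s, in which the tool goes at most 50 mm and 8.59 degrees, less where a joint would pass 70% of its speed; a pose out of reach is approached as far as the arm can. A call is refused whole if a number of a shift passes 0.05 or a number of a turn 8.59, either way. A call with a gripper value outside its range is refused whole. OPENING is the finger opening in m, from 0 to 0.0854, set as the call begins (- or left out, the last holds). The fingers move at their own pace and stop on an object; FORCE is the grip in N (left out, the last holds). Time passes only in rows, so rows that do not move let the fingers close. It gives the time, the measured TCP pose, the force, the opening and the grip force at its end, in the units of the state.
- bot.get_obs(): the state, without advancing time (a new reading comes with each control period).
- bot.read_camera(name): name is "scene" or "top" or "wrist"; returns a dict with "color" (420x560x3 uint8, red, green, blue), "mtx" (3x3 intrinsics, pixels), "world_from_camera" (4x4, takes a point from camera to world coordinates); the wrist camera has in their place "hand_eye" (4x4, takes a point from camera to tool coordinates, whose origin is the TCP and whose axes are the flange's). Camera axes: x right, y up, looking along -z (the intrinsics and any distortion apply to the point x, -y, -z); pixel columns grow to the right and rows downward; lengths in m; the calibration is good to about 2 mm. A picture is of the moment at which its call begins: read the wrist's pose just before it. There is no depth.
- bot.hand_in(): hands the job in; it is judged then, once.
The state is a dict: "t": time; "q": joint angles; "joint_vel": joint speeds; "joint_torque": joint torques, N m; "eef_pos": TCP position; "tool_rot": TCP orientation; "contact_force": force on the tool from outside, world axes, zero at the start; "torque": the same for the moment, N m; "gripper_width": opening from 0.0 (shut) to 1.0 (fully open); "grasp_force": force on a finger pad.
Only numpy, scipy, OpenCV 4.12 (cv2) and the standard library are available. Lean on these libraries where they do the work, as an engineer would, in place of code of your own. Each camera call takes 0.05 s, during which the arm holds its last target. There are 200 camera calls.

## Working session

There is one attempt and no reset: what is moved stays moved. The work goes in short steps, Python scripts to look and compute and a shell command to move; the robot and the scene stay as the last step left them, time stands still between calls to the robot, and variables do not carry over. Pictures are saved under pics/ and viewed, at most 10 in all, crops included, and the job is handed in when it is done.

```bash
ls; mkdir -p pics
cat > h.py <<'E'
import numpy as np, cv2
from station import bot
def save(n,f):
    d=bot.read_camera(n); cv2.imwrite(f,d["color"][:,:,::-1]); return d
def ray(d,uv,T=None):
    T=np.array(d["world_from_camera"]) if T is None else T
    K=np.array(d["mtx"]); r=np.linalg.inv(K)@[uv[0],uv[1],1.]
    v=T[:3,:3]@[r[0],-r[1],-r[2]]; return T[:3,3],v
def onz(d,uv,z,T=None):
    o,v=ray(d,uv,T); return o+v*(z-o[2])/v[2]
def R(q):
    w,x,y,z=q
    from scipy.spatial.transform import Rotation as Ro
    return Ro.from_quat([x,y,z,w]).as_matrix()
E
python3 - <<'E'
from h import *
import pickle
print(bot.get_obs())
D={}
for n in("scene","top"):
    D[n]=save(n,f"pics/{n}0.png"); print(n,[k for k in D[n]],D[n]["mtx"],D[n]["world_from_camera"])
pickle.dump(D,open("d0.pkl","wb"))
E
```

```text
pics
{'t': 0.0, 'q': array([ 1.22189201,  0.47780677,  0.02235317,  1.55643164, -0.01148122,
        1.10928155, -0.08312291]), 'joint_vel': array([ 0.00014511, -0.00106644, -0.00119195, -0.00177928, -0.00045077,
        0.00031595,  0.00127684]), 'joint_torque': array([-6.51909286e-04, -5.96455657e+01,  1.60781264e+00, -2.81200057e+01,
        1.24617299e-02,  9.37139470e-03, -7.09474591e-06]), 'eef_pos': array([ 0.16082078, -0.65499502,  0.24432985]), 'tool_rot': array([-8.80148651e-04,  9.92760291e-01,  1.20109100e-01, -1.85352368e-04]), 'contact_force': array([-0.25815753, -0.04527741, -0.8366749 ]), 'torque': array([-0.01328459,  0.00589052,  0.02609803]), 'grasp_force': 0.0, 'gripper_width': 1.0036053309581319}
scene ['color', 'mtx', 'world_from_camera'] [[456.74422659   0.         271.32242494]
 [  0.         456.74422659 204.93076539]
 [  0.           0.           1.        ]] [[-0.6789802  -0.54982876  0.48649174  1.07792898]
 [ 0.73410746 -0.50080665  0.45856181  0.46754858]
 [-0.00849217  0.66849161  0.7436712   0.75538268]
 [ 0.          0.          0.          1.        ]]
top ['color', 'mtx', 'world_from_camera'] [[395.24417638   0.         286.80050204]
 [  0.         395.24417638 213.04495512]
 [  0.           0.           1.        ]] [[-0.02181928  0.99407793 -0.10645647  0.52077707]
 [-0.9995808  -0.02371815 -0.01660355  0.02173522]
 [-0.01903017  0.10604956  0.99417873  0.94015066]
 [ 0.          0.          0.          1.        ]]
```

View pics/scene0.png

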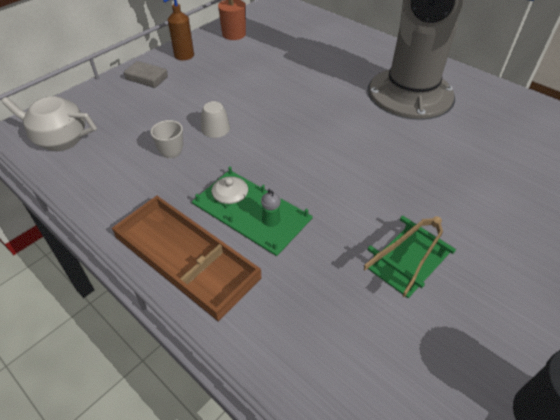

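View pics/top0.png

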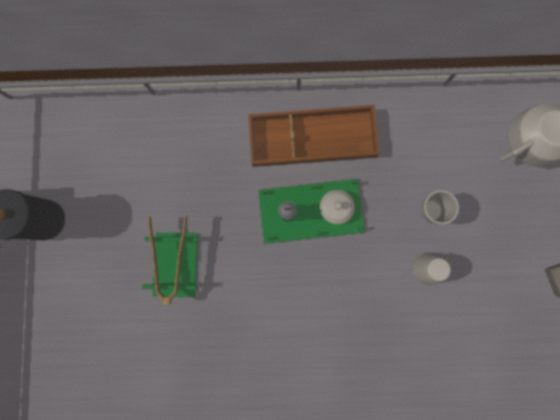

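The scene and top views show the tongs, hinge at top (168,300) and jaws at (151,218) and (186,218). The ball is at (288,211), the upright cup at (441,207), the inverted cup at (435,268) and the lid at (338,207). I'll zoom in on both areas in one picture.

Run:
```python
from h import *
import pickle
D=pickle.load(open("d0.pkl","rb"))
t=D["top"]; im=np.array(t["color"])[:,:,::-1].copy()
a=cv2.resize(im[205:310,130:225],None,fx=4,fy=4,interpolation=cv2.INTER_CUBIC)
b=cv2.resize(im[175:245,255:300],None,fx=4,fy=4,interpolation=cv2.INTER_CUBIC)
c=cv2.resize(im[180:235,410:470],None,fx=4,fy=4,interpolation=cv2.INTER_CUBIC)
o=np.zeros((420,380+180+240,3),np.uint8);o[:420,:380]=a;o[:280,380:560]=b;o[:220,560:800]=c
cv2.imwrite("pics/crop0.png",o)
P=lambda n,uv,z:print(n,onz(t,uv,z).round(4))
P("hinge",(168,297),.061);P("jl",(151,218),.061);P("jr",(186,218),.061)
P("ball",(288,211),.07);P("cup",(441,207),.07);P("lid",(338,207),.05)
hsv=cv2.cvtColor(im,cv2.COLOR_BGR2HSV)
m=cv2.inRange(hsv,(8,70,60),(28,255,255));m[:,:130]=0;m[:,225:]=0;m[:205]=0;m[310:]=0
v,u=np.nonzero(m);W=np.array([onz(t,p,.061)[:2] for p in zip(u,v)])
print(len(W),W.mean(0),cv2.minAreaRect(np.c_[u,v].astype(np.float32)))
for r in range(min(v),max(v)+1,6):
  s=u[v==r];s.sort();g=np.split(s,np.nonzero(np.diff(s)>1)[0]+1);print(r,[(k[0],k[-1]) for k in g if len(k)])
g=cv2.inRange(hsv,(50,80,40),(75,255,255))
for c in cv2.findContours(g,0,2)[0]:
  if cv2.contourArea(c)>300: print(cv2.minAreaRect(c))
```

```text
hinge [0.4354 0.3018 0.061 ]
jl [0.611  0.3421 0.061 ]
jr [0.6091 0.263  0.061 ]
ball [0.6184 0.0335 0.07  ]
cup [ 0.6192 -0.3035  0.07  ]
lid [ 0.6271 -0.0796  0.05  ]
449 [0.50850673 0.30694738] ((167.60073852539062, 260.7270202636719), (86.48194122314453, 37.148597717285156), 88.45184326171875)
217 [(np.int64(185), np.int64(185))]
223 [(np.int64(148), np.int64(150)), (np.int64(183), np.int64(185))]
229 [(np.int64(149), np.int64(150)), (np.int64(183), np.int64(184))]
235 [(np.int64(150), np.int64(151)), (np.int64(182), np.int64(183))]
241 [(np.int64(150), np.int64(153)), (np.int64(181), np.int64(183))]
247 [(np.int64(152), np.int64(153)), (np.int64(180), np.int64(181))]
253 [(np.int64(153), np.int64(154)), (np.int64(179), np.int64(180))]
259 [(np.int64(154), np.int64(155)), (np.int64(179), np.int64(180))]
265 [(np.int64(154), np.int64(155)), (np.int64(178), np.int64(179))]
271 [(np.int64(155), np.int64(156)), (np.int64(177), np.int64(178))]
277 [(np.int64(155), np.int64(156)), (np.int64(177), np.int64(177))]
283 [(np.int64(155), np.int64(157)), (np.int64(175), np.int64(177))]
289 [(np.int64(156), np.int64(158)), (np.int64(175), np.int64(176))]
295 [(np.int64(159), np.int64(162)), (np.int64(171), np.int64(173))]
301 [(np.int64(162), np.int64(169))]
((189.17640686035156, 265.15252685546875), (18.126712799072266, 63.91566467285156), 7.943472385406494)
((167.5, 264.0), (62.0, 25.0), 90.0)
((310.8794250488281, 210.76837158203125), (53.58226776123047, 100.8276596069336), 83.54118347167969)
```

View pics/crop0.png

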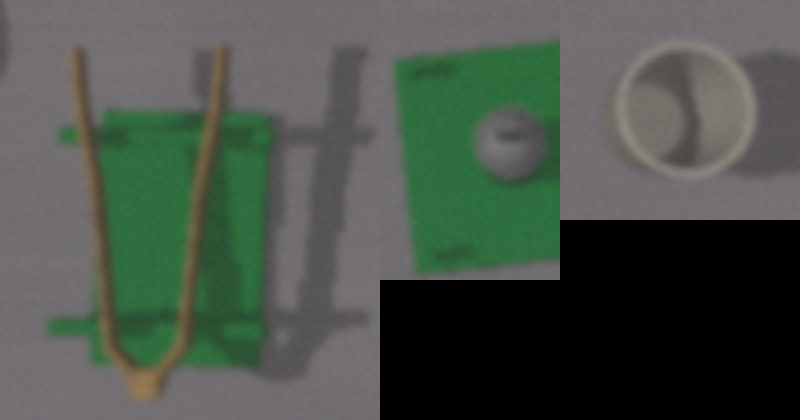

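```bash
python3 -m inch '[[0,0,0,7],[0,0,0,6.8],[0.034,-0.034,0,0],[0.034,-0.034,0,0],[0.034,-0.034,0,0],[0.034,-0.034,0,0],[0.034,-0.034,0,0],[0.034,-0.034,0,0],[0.034,-0.034,0,0],[0.034,-0.034,0,0],[0.034,-0.034,0,0],[0.034,-0.034,0,0]]' 0.0854
python3 -m inch '[[0,-0.05,0,0],[0,-0.05,0,0],[0,-0.05,0,0],[0,-0.05,0,0],[0,-0.05,0,0],[0,-0.05,0,0],[0,-0.05,0,0],[0,-0.05,0,0],[0,-0.05,0,0],[0,-0.05,0,0],[0,-0.05,0,0],[0,-0.03,0,0]]'
python3 -m inch '[[0,0,0,0],[0,0,0,0],[0,0,0,0]]'
python3 - <<'E'
from h import *
import pickle
o=bot.get_obs();d=save("wrist","pics/w1.png");print(o["eef_pos"],o["tool_rot"],o["q"].round(2),d["hand_eye"],d["mtx"])
d["o"]=o;pickle.dump(d,open("w1.pkl","wb"))
E
```

```text
t: 1.3
eef_pos: [0.5019, -0.3139, 0.2451]
tool_rot: [-0.0, 1.0, -0.0, -0.0]
contact_force: [0.5, -1.5, -0.3]
gripper_width: 1.002
grasp_force: 0.0
t: 2.5
eef_pos: [0.4997, 0.2689, 0.2452]
tool_rot: [-0.001, 1.0, 0.002, -0.0]
contact_force: [-0.1, -0.2, 0.0]
gripper_width: 0.997
grasp_force: 0.0
t: 2.8
eef_pos: [0.5013, 0.2628, 0.2449]
tool_rot: [0.001, 1.0, -0.001, -0.0]
contact_force: [-0.2, 1.1, -0.2]
gripper_width: 0.999
grasp_force: 0.0
[0.50127284 0.26275446 0.24488883] [ 6.68695730e-04  9.99999298e-01 -9.47362744e-04 -2.44327316e-04] [-0.26  0.33 -0.41  1.8   0.15  1.05 -2.3 ] [[ 2.00298182e-04  9.59498947e-01  2.81712141e-01  7.16246026e-02]
 [ 9.99999975e-01 -1.65339794e-04 -1.47863058e-04  3.64436264e-04]
 [-9.52962210e-05  2.81712164e-01 -9.59498957e-01 -1.28674530e-01]
 [ 0.00000000e+00  0.00000000e+00  0.00000000e+00  1.00000000e+00]] [[339.93537296   0.         276.91568942]
 [  0.         339.93537296 204.5216272 ]
 [  0.           0.           1.        ]]
```

View pics/w1.png

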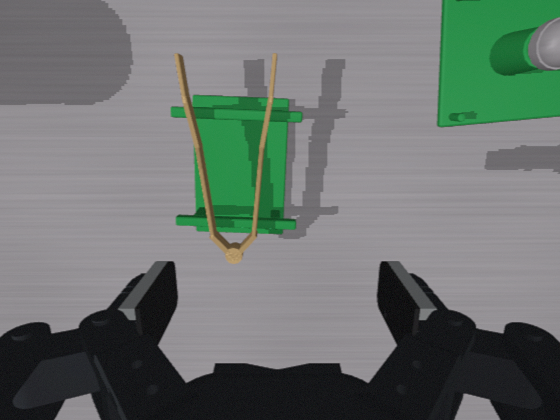

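The wrist view shows the tongs with the hinge knob at (234,255) and jaw tips at (180,56) and (275,56), tilted slightly. The rack corner is at top right. Next I'll measure the tongs.

```bash
cat > tongs.py <<'E'
from h import *
def wT(o,d):
    T=np.eye(4);T[:3,:3]=R(o["tool_rot"]);T[:3,3]=o["eef_pos"]; return T@np.array(d["hand_eye"])
def tan(im): 
    hsv=cv2.cvtColor(im,cv2.COLOR_RGB2HSV); return cv2.inRange(hsv,(8,60,60),(28,255,255))
E
python3 - <<'E'
from tongs import *
import pickle
d=pickle.load(open("w1.pkl","rb"));T=wT(d["o"],d)
m=tan(np.array(d["color"]));m[270:]=0
n,l,s,c=cv2.connectedComponentsWithStats(m);k=1+np.argmax(s[1:,4]);print(s[k]);m=(l==k)
v,u=np.nonzero(m)
for r in list(range(54,262,14)):
  q=u[v==r]
  if len(q)<2: continue
  L=q[q<q.mean()];Rr=q[q>=q.mean()]
  print(r,L.min(),L.max(),Rr.min(),Rr.max(),[onz(d,p,.061,T)[:2].round(4).tolist() for p in((L.min(),r),(L.mean(),r),(Rr.mean(),r),(Rr.max(),r))])
print("bottom",v.max(),u[v==v.max()],onz(d,(u[v>v.max()-10].mean(),v.max()-8),.061,T))
for p in [(225,100),(110,100),]: pass
D=pickle.load(open("d0.pkl","rb"));t=D["top"]
for p in((166.25,300.75),(149.25,217),(185.5,216),(149,223),(184,223)):print(p,onz(t,p,.061).round(4))
E
```

```text
[ 174   53  103  211 2765]
54 174 179 273 276 [[0.6142, 0.3491], [0.6142, 0.347], [0.6141, 0.264], [0.6141, 0.2627]]
68 177 184 271 275 [[0.6031, 0.3475], [0.6031, 0.3445], [0.603, 0.2653], [0.603, 0.2636]]
82 179 186 270 273 [[0.5918, 0.3468], [0.5918, 0.3437], [0.5917, 0.2666], [0.5917, 0.2653]]
96 182 188 269 272 [[0.5803, 0.3451], [0.5803, 0.3425], [0.5801, 0.2676], [0.5801, 0.2663]]
110 185 192 266 270 [[0.5685, 0.3434], [0.5684, 0.3403], [0.5683, 0.2699], [0.5683, 0.2681]]
124 189 196 264 267 [[0.5564, 0.3407], [0.5564, 0.3376], [0.5562, 0.2722], [0.5562, 0.2709]]
138 193 199 261 265 [[0.544, 0.338], [0.544, 0.3353], [0.5439, 0.2746], [0.5439, 0.2728]]
152 196 202 259 263 [[0.5314, 0.3362], [0.5314, 0.3334], [0.5312, 0.2766], [0.5312, 0.2748]]
166 199 204 258 261 [[0.5184, 0.3343], [0.5184, 0.332], [0.5183, 0.2782], [0.5183, 0.2768]]
180 201 207 257 260 [[0.5052, 0.3333], [0.5052, 0.3305], [0.5051, 0.2794], [0.5051, 0.278]]
194 203 209 255 259 [[0.4916, 0.3323], [0.4916, 0.3294], [0.4915, 0.281], [0.4915, 0.2791]]
208 205 212 254 257 [[0.4777, 0.3312], [0.4777, 0.3279], [0.4776, 0.2827], [0.4776, 0.2813]]
222 208 214 253 256 [[0.4635, 0.3292], [0.4634, 0.3263], [0.4634, 0.284], [0.4634, 0.2825]]
236 210 221 247 256 [[0.4489, 0.3281], [0.4488, 0.3227], [0.4488, 0.2872], [0.4488, 0.2828]]
250 222 232 233 244 [[0.4339, 0.317], [0.4339, 0.312], [0.4338, 0.3005], [0.4338, 0.295]]
bottom 263 [232 233 234 235] [0.42840993 0.30578162 0.061     ]
(166.25, 300.75) [0.4274 0.3056 0.061 ]
(149.25, 217) [0.6134 0.3461 0.061 ]
(185.5, 216) [0.6137 0.2641 0.061 ]
(149, 223) [0.5998 0.3464 0.061 ]
(184, 223) [0.598  0.2674 0.061 ]
```

```bash
python3 -m inch '[[0.005,-0.043,0,0],[0,0,0.04,0],[0,0,0.04,0],[0,0,0.03,0],[0,0,0,0],[0,0,0,0],[0,0,0,0]]'
python3 - <<'E'
from tongs import *
o=bot.get_obs();d=save("wrist","pics/w2.png");T=wT(o,d);print(o["eef_pos"].round(4))
m=tan(np.array(d["color"]))
n,l,s,c=cv2.connectedComponentsWithStats(m);print([list(x) for x in s[1:] if x[4]>100])
v,u=np.nonzero(m)
for r in range(10,400,25):
  q=u[v==r]
  if len(q)<4: continue
  L=q[q<q.mean()];Rr=q[q>=q.mean()]
  print([onz(d,p,.061,T)[:2].round(4).tolist() for p in((L.min(),r),(Rr.max(),r))])
E
```

```text
t: 3.55
eef_pos: [0.5074, 0.3077, 0.1374]
tool_rot: [-0.001, 1.0, -0.001, 0.001]
contact_force: [0.1, 0.7, 1.4]
gripper_width: 1.002
grasp_force: 0.0
[0.5074 0.3077 0.1374]
[[np.int32(201), np.int32(37), np.int32(158), np.int32(303), np.int32(6446)]]
[[0.6033, 0.3482], [0.6032, 0.2637]]
[[0.5901, 0.3467], [0.59, 0.2651]]
[[0.5764, 0.3452], [0.5763, 0.2666]]
[[0.562, 0.3424], [0.562, 0.2694]]
[[0.5472, 0.3395], [0.5471, 0.2729]]
[[0.5316, 0.3365], [0.5316, 0.2759]]
[[0.5154, 0.3346], [0.5154, 0.2771]]
[[0.4986, 0.3333], [0.4985, 0.279]]
[[0.4809, 0.3312], [0.4809, 0.281]]
[[0.4624, 0.3291], [0.4624, 0.2825]]
[[0.4431, 0.3254], [0.4431, 0.2867]]
[[0.4229, 0.3124], [0.4229, 0.299]]
```

View pics/w2.png

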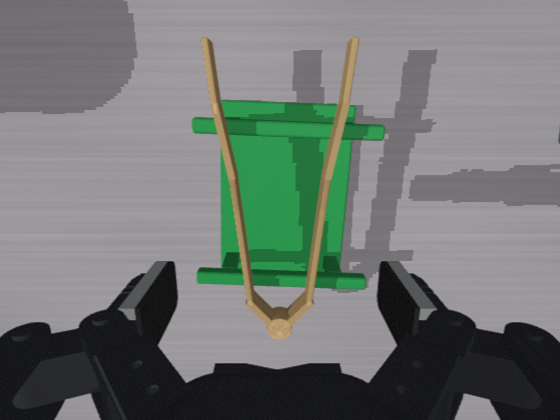

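The wrist view shows the tongs centred between the open fingers, hinge knob at (279,328) and arms straight up the image. I'll descend, then squeeze in stages.

```bash
python3 -m inch '[[0,0.0018,0.02,0],[0,0,0.02,0],[0,0,0.02,0],[0,0,0.02,0],[0,0,0.011,0],[0,0,0,0],[0,0,0,0],[0,0,0,0]]'
python3 -m inch '[[0,0,0,0],[0,0,0,0],[0,0,0,0],[0,0,0,0],[0,0,0,0],[0,0,0,0]]' 0.051 20
```

```text
t: 4.4
eef_pos: [0.5069, 0.3062, 0.0457]
tool_rot: [-0.001, 1.0, -0.0, 0.001]
contact_force: [0.2, 0.5, 0.3]
gripper_width: 0.998
grasp_force: 0.0
t: 5.0
eef_pos: [0.5069, 0.3064, 0.0456]
tool_rot: [-0.001, 1.0, 0.0, 0.001]
contact_force: [-0.5, -0.9, 6.7]
gripper_width: 0.598
grasp_force: 7.6
```

```bash
python3 -m inch '[[0,0,-0.005,0],[0,0,-0.01,0],[0,0,-0.02,0],[0,0,-0.03,0],[0,0,-0.03,0],[0,0,0,0],[0,0,0,0]]'
python3 - <<'E'
from tongs import *
o=bot.get_obs();d=save("wrist","pics/w3.png");T=wT(o,d);print(o["eef_pos"].round(4))
z=o["eef_pos"][2]+.005+.008
m=tan(np.array(d["color"]));v,u=np.nonzero(m);print(v.min(),v.max())
for r in range(10,400,25):
  q=u[v==r]
  if len(q)<4: continue
  L=q[q<q.mean()];Rr=q[q>=q.mean()]
  print(r,[onz(d,p,z,T)[:2].round(4).tolist() for p in((L.min(),r),(Rr.max(),r))])
t=save("scene","pics/s3.png");im=t["color"]
cv2.imwrite("pics/s3c.png",cv2.resize(np.array(im)[110:310,230:500,::-1],None,fx=2.9,fy=2.9,interpolation=cv2.INTER_CUBIC))
E
```

```text
t: 5.7
eef_pos: [0.5063, 0.3057, 0.1403]
tool_rot: [-0.0, 1.0, -0.0, 0.001]
contact_force: [-0.4, 0.6, -1.7]
gripper_width: 0.596
grasp_force: 5.6
[0.5063 0.3057 0.1403]
0 363
10 [[0.6056, 0.3408], [0.6056, 0.2694]]
35 [[0.5987, 0.3402], [0.5987, 0.2699]]
60 [[0.5915, 0.34], [0.5915, 0.2702]]
85 [[0.584, 0.3393], [0.584, 0.2708]]
110 [[0.5763, 0.339], [0.5763, 0.2714]]
135 [[0.5682, 0.3377], [0.5682, 0.2728]]
160 [[0.5598, 0.3363], [0.5598, 0.2741]]
185 [[0.5511, 0.3349], [0.5511, 0.2752]]
210 [[0.5419, 0.3334], [0.5419, 0.2767]]
235 [[0.5324, 0.3322], [0.5324, 0.2783]]
260 [[0.5224, 0.3317], [0.5224, 0.2788]]
285 [[0.512, 0.3308], [0.512, 0.2793]]
310 [[0.5011, 0.3302], [0.5011, 0.2803]]
335 [[0.4896, 0.3292], [0.4897, 0.2813]]
360 [[0.4776, 0.3286], [0.4776, 0.2819]]
```

View pics/s3c.png

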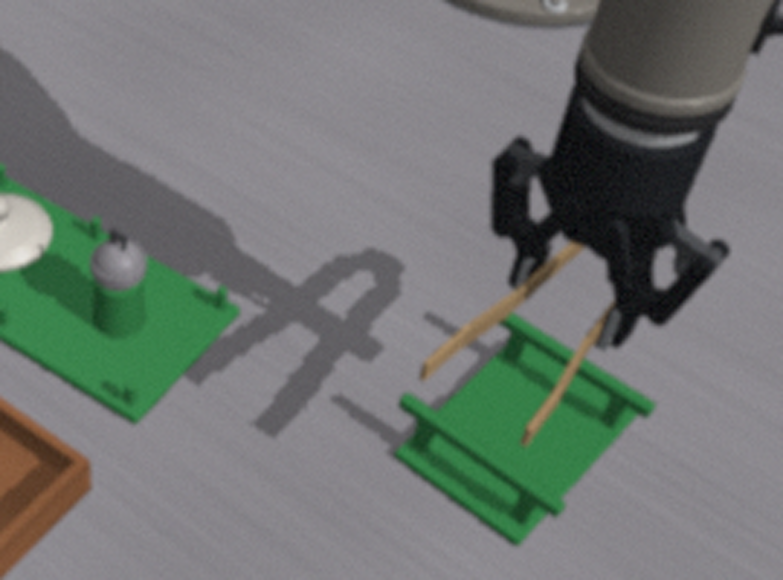

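The tongs are held clear of the rest, roughly level. The ball is at crop (119,264), and the jaw tips are at crop (425,373) and (525,440). I'll check pitch and ball position, and move over the ball at this height.

```bash
python3 -m inch '[[0.002,0.04,0,0],[0.002,0.04,0,0],[0.004,0.04,0,0],[0.004,0.04,0,0],[0.004,0.04,0,0],[0.004,0.04,0,0],[0,0.03,0,0],[0,0,0,0],[0,0,0,0],[0,0,0,0]]'
python3 - <<'E'
from tongs import *
import pickle
D=pickle.load(open("d0.pkl","rb"));s=D["scene"]
for uv,y in(((411,261.2),.338),((376.6,238),.2725)):
  o,v=ray(s,uv);print("tip",o+v*(y-o[1])/v[1])
print("ball top@.07",onz(D["top"],(287.5,211.2),.07),"scene",onz(s,(271,201),.07))
o=bot.get_obs();d=save("wrist","pics/w4.png");d["o"]=o;pickle.dump(d,open("w4.pkl","wb"));T=wT(o,d);print(o["eef_pos"].round(4),np.linalg.norm(o["contact_force"]))
t=save("top","pics/t4.png");sc=save("scene","pics/s4.png");pickle.dump((t,sc),open("ts4.pkl","wb"))
P=np.vstack
a=cv2.imread("pics/w4.png")[:,60:500]
b=cv2.resize(cv2.imread("pics/s4.png")[120:260,200:380],None,fx=2,fy=2,interpolation=cv2.INTER_CUBIC)
im=np.zeros((420,800,3),np.uint8);im[:,:440]=a;im[:280,440:800]=b;cv2.imwrite("pics/c4.png",im)
E
```

```text
t: 6.8
eef_pos: [0.5256, 0.037, 0.1388]
tool_rot: [-0.0, 1.0, 0.001, -0.001]
contact_force: [0.4, 1.1, -1.1]
gripper_width: 0.598
grasp_force: 5.6
tip [0.6071365  0.338      0.13259656]
tip [0.61308    0.2725     0.14345852]
ball top@.07 [0.61802532 0.03462814 0.07      ] scene [0.6221191  0.03714573 0.07      ]
[0.5256 0.037  0.1388] 1.6535710532647707
```

View pics/c4.png

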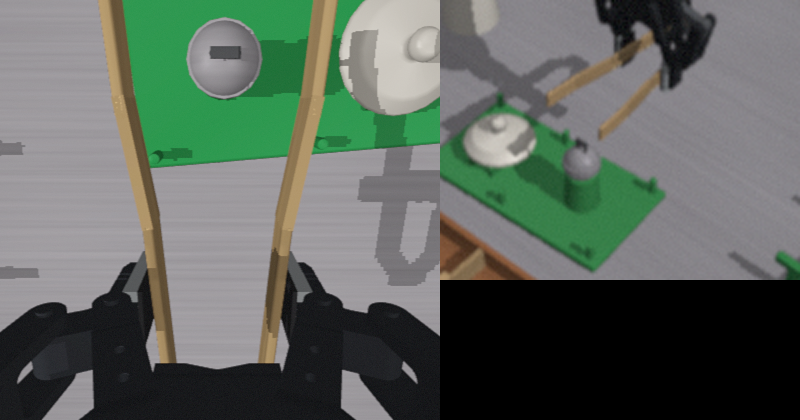

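Run:
```python
from tongs import *
import pickle
d=pickle.load(open("w4.pkl","rb"));T=wT(d["o"],d);im=np.array(d["color"])
hsv=cv2.cvtColor(im,cv2.COLOR_RGB2HSV);m=((hsv[...,1]<50)).astype(np.uint8);m[:,:240]=0;m[:,330:]=0;m[110:]=0
n,l,s,c=cv2.connectedComponentsWithStats(m);k=1+np.argmax(s[1:,4]);print(s[k],c[k])
cs=cv2.findContours((l==k).astype(np.uint8),0,2)[0][0];e=cv2.fitEllipse(cs);print(e,onz(d,e[0],.07,T))
t,sc=pickle.load(open("ts4.pkl","rb"))
def tri(*L):
  A=np.zeros((3,3));b=np.zeros(3)
  for o,v in L:
    v=v/np.linalg.norm(v);M=np.eye(3)-np.outer(v,v);A+=M;b+=M@o
  return np.linalg.solve(A,b)
for q,(x,y) in(("top",(t,)),("sc",(sc,))) if 0 else ():pass
for nm,x in(("top",t),("scene",sc)):
  m=tan(np.array(x["color"]));n,l,s,c=cv2.connectedComponentsWithStats(m)
  for k in range(1,n):
    if s[k,4]>15:
      v,u=np.nonzero(l==k)
      i=v.argmin() if nm=="top" else u.argmin()
      if nm=="scene": w=u<=u.min()+1
      else: w=v<=v.min()+1
      print(nm,s[k],"tip",u[w].mean(),v[w].min(),v[w].max(),u[w].min(),u[w].max())
```

```text
[ 246   17   76   82 4761] [283.8552825   57.77462718]
((283.8394470214844, 57.768245697021484), (73.9872055053711, 80.15398406982422), 1.5970603227615356) [0.62133078 0.03314621 0.07      ]
top [516  55  29   6  43] tip 532.84 55 56 520 544
top [546  55  14   5  31] tip 553.0 55 56 546 559
top [  17   56  543   25 3478] tip 501.2857142857143 56 57 482 517
top [  4  70  52   6 102] tip 37.45 70 71 16 55
top [ 0 80 16  1 16] tip 7.5 80 80 0 15
top [ 248  105  132   61 6651] tip 365.06666666666666 105 106 352 374
top [  0 208   6  11  54] tip 1.1666666666666667 208 209 0 3
scene [ 0  0 20  8 59] tip 0.4 0 7 0 1
scene [218   0  28  40 815] tip 218.66666666666666 4 12 218 219
scene [168   4  26  57 972] tip 168.61111111111111 17 27 168 169
scene [530  82  30  13 108] tip 530.625 83 88 530 531
scene [253 135  54  38 372] tip 253.53846153846155 166 172 253 254
scene [280 156  30  34 207] tip 280.5 182 189 280 281
scene [ 112  196  149  125 8714] tip 112.625 226 230 112 113
```

Run:
```python
from tongs import *
import pickle
t,s=pickle.load(open("ts4.pkl","rb"))
for uv,y in(((280.5,182.5),.0695),((280.5,189),.0695),((253.5,166),.0035),((253.5,172),.0035)):
  o,v=ray(s,uv);print("tip",(o+v*(y-o[1])/v[1]).round(4),(o+v*(.617+.018-o[0])/v[0]).round(4))
```

```text
tip [0.63   0.0695 0.1512] [0.635 0.074 0.158]
tip [0.6298 0.0695 0.1336] [0.635  0.0741 0.1408]
tip [0.634  0.0035 0.1543] [0.635  0.0045 0.1556]
tip [0.6349 0.0035 0.139 ] [0.635  0.0036 0.1391]
```

```bash
python3 -m inch '[[0.003,0.0033,0,0],[0,0,0,0],[0,0,0.015,0],[0,0,0.015,0],[0,0,0.015,0],[0,0,0.015,0],[0,0,0.01,0],[0,0,0.0035,0],[0,0,0,0],[0,0,0,0],[0,0,0,0]]'
python3 - <<'E'
from tongs import *
import pickle
o=bot.get_obs();d=save("wrist","pics/w5.png");print(o["eef_pos"].round(4));im=np.array(d["color"])
sc=save("scene","pics/s5.png")
a=cv2.imread("pics/w5.png")[:,60:500]
b=cv2.resize(cv2.imread("pics/s5.png")[130:270,210:330],None,fx=3,fy=3,interpolation=cv2.INTER_CUBIC)
im=np.zeros((420,800,3),np.uint8);im[:,:440]=a;im[:,440:800]=b;cv2.imwrite("pics/c5.png",im)
E
```

```text
t: 8.05
eef_pos: [0.5296, 0.0324, 0.0665]
tool_rot: [-0.0, 1.0, -0.0, 0.001]
contact_force: [-0.6, 0.7, -1.7]
gripper_width: 0.598
grasp_force: 5.6
[0.5296 0.0324 0.0665]
```

View pics/c5.png

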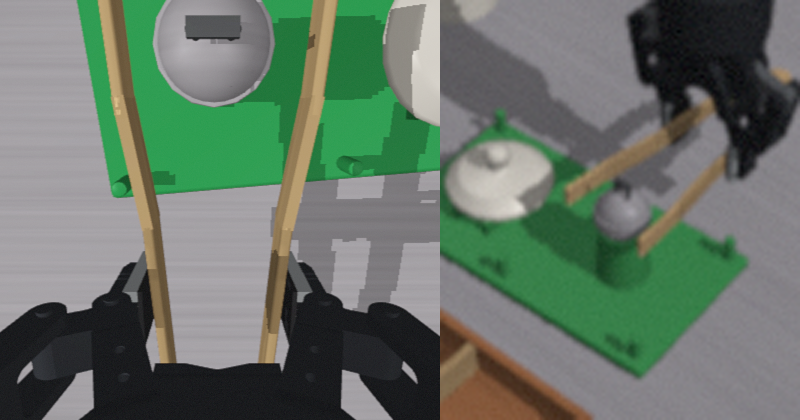

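The ball sits between the jaws, centred at about (214,42) in the crop against 218 for the tongs' middle. I'll correct by 1.5 mm and close.

```bash
python3 -m inch '[[0,-0.0015,0.0015,0],[0,0,0,0],[0,0,0,0]]' 0.047
python3 -m inch '[[0,0,0,0],[0,0,0,0],[0,0,0,0],[0,0,0,0]]' 0.043
python3 -m inch '[[0,0,0,0],[0,0,0,0],[0,0,0,0],[0,0,0,0]]' 0.040
python3 -m inch '[[0,0,0,0],[0,0,0,0],[0,0,0,0],[0,0,0,0]]' 0.036 25
```

```text
t: 8.45
eef_pos: [0.5291, 0.0339, 0.0643]
tool_rot: [-0.0, 1.0, 0.0, 0.0]
contact_force: [0.4, 0.6, -1.5]
gripper_width: 0.548
grasp_force: 6.4
t: 8.85
eef_pos: [0.529, 0.0338, 0.0643]
tool_rot: [0.0, 1.0, -0.0, -0.0]
contact_force: [0.8, 0.1, -1.2]
gripper_width: 0.506
grasp_force: 7.1
t: 9.25
eef_pos: [0.529, 0.0338, 0.0643]
tool_rot: [0.0, 1.0, -0.0, 0.0]
contact_force: [-0.3, -0.3, -1.0]
gripper_width: 0.47
grasp_force: 8.2
t: 9.65
eef_pos: [0.529, 0.0338, 0.0643]
tool_rot: [0.0, 1.0, -0.0, 0.0]
contact_force: [-0.0, 0.2, -0.7]
gripper_width: 0.465
grasp_force: 27.4
```

```bash
python3 -m inch '[[0,0,-0.003,0],[0,0,-0.005,0],[0,0,-0.01,0],[0,0,-0.015,0],[0,0,-0.015,0],[0,0,-0.01,0],[0,0,-0.005,0],[0,0,0,0],[0,0,0,0]]'
python3 - <<'E'
from tongs import *
import pickle
o=bot.get_obs();d=save("wrist","pics/w6.png");print(o["eef_pos"].round(4),o["contact_force"],o["grasp_force"])
sc=save("scene","pics/s6.png")
a=cv2.imread("pics/w6.png")[:,60:500]
b=cv2.resize(cv2.imread("pics/s6.png")[110:250,210:330],None,fx=3,fy=3,interpolation=cv2.INTER_CUBIC)
im=np.zeros((420,800,3),np.uint8);im[:,:440]=a;im[:,440:800]=b;cv2.imwrite("pics/c6.png",im)
E
```

```text
t: 10.55
eef_pos: [0.5287, 0.0337, 0.127]
tool_rot: [0.0, 1.0, -0.0, -0.0]
contact_force: [0.2, -0.1, -2.2]
gripper_width: 0.462
grasp_force: 27.4
[0.5287 0.0337 0.127 ] [ 0.17639208 -0.05985502 -2.18102567] 27.36373543739319
```

View pics/c6.png

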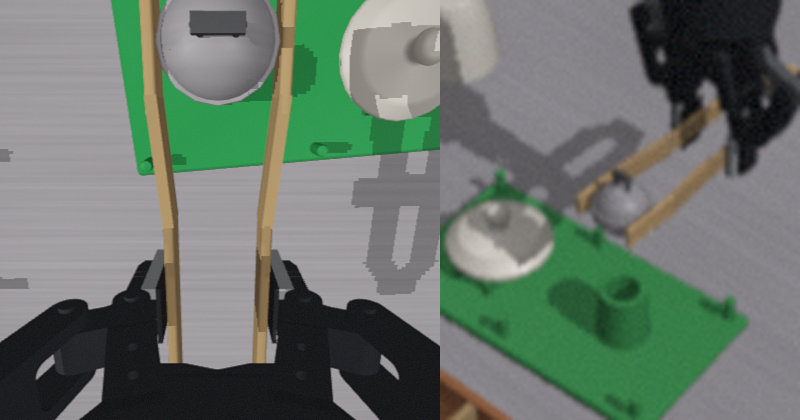

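The ball is out of its cradle, held in the jaws and level; the post is empty at (622,290) in the crop. Next I'll locate the cup rim precisely and get the ball's offset.

Run:
```python
from tongs import *
import pickle
D=pickle.load(open("d0.pkl","rb"))
for nm,roi in(("top",(185,230,412,465)),("scene",(115,160,140,192))):
  d=D[nm];im=np.array(d["color"]).astype(np.float32);g=im.sum(2)/3;sat=im[...,0]-im[...,2]
  a,b,c,e=roi;m=np.zeros(g.shape,np.uint8);sub=sat[a:b,c:e];
  th=g[a:b,c:e];print(nm,np.percentile(th,[5,50,90,99]),np.percentile(sub,[5,50,90,99]))
  thr=np.percentile(th,88 if nm=="top" else 75);m[a:b,c:e]=th>thr
  cs=max(cv2.findContours(m,0,1)[0],key=lambda k:cv2.boundingRect(k)[2]);h=cv2.convexHull(cs)
  print(cv2.boundingRect(cs));E=cv2.fitEllipse(h);print(E,onz(d,E[0],.07).round(4))
  r=[np.linalg.norm(onz(d,p[0].astype(float),.07)[:2]-onz(d,E[0],.07)[:2]) for p in h];print("radius",np.round([min(r),np.mean(r),max(r)],4))
d=bot.read_camera("wrist");o=bot.get_obs();T=wT(o,d)
print("ball",onz(d,(279,40),.1325,T)-o["eef_pos"])
```

```text
top [ 85.         112.66666412 121.33333588 131.33332825] [ 0.  3. 12. 13.]
(424, 190, 35, 35)
((440.9323425292969, 206.67921447753906), (33.684871673583984, 35.229164123535156), 151.60958862304688) [ 0.6199 -0.3034  0.07  ]
radius [0.037  0.0379 0.0392]
scene [ 88.         125.33333588 150.33332825 160.        ] [-4. -1. 10. 11.]
(150, 119, 33, 34)
((168.18768310546875, 134.6233673095703), (31.81434440612793, 35.74466323852539), 134.46742248535156) [ 0.6297 -0.285   0.07  ]
radius [0.033  0.0534 0.0672]
ball [ 0.0920869  -0.0010612   0.00584253]
```

```bash
python3 -m inch '[[0,0.01,0,0],[0,0.02,0,0],[0,0.03,0,0],[0,0.04,0,0],[0,0.04,0,0],[0,0.04,0,0],[0,0.04,0,0],[0,0.04,0,0],[0,0.03,0,0],[0,0.022,0,0],[0,0.015,0,0],[0,0.01,0,0]]'
python3 -m inch '[[0,0,0,0],[0,0,0,0],[0,0,0,0],[0,0,0,0]]'
python3 - <<'E'
from tongs import *
import pickle
o=bot.get_obs();d=save("wrist","pics/w7.png");print(o["eef_pos"].round(4),o["contact_force"],o["grasp_force"])
sc=save("scene","pics/s7.png");d["o"]=o;pickle.dump((d,sc),open("w7.pkl","wb"))
a=cv2.imread("pics/w7.png")[:,60:500]
b=cv2.resize(cv2.imread("pics/s7.png")[50:190,100:220],None,fx=3,fy=3,interpolation=cv2.INTER_CUBIC)
im=np.zeros((420,800,3),np.uint8);im[:,:440]=a;im[:,440:800]=b;cv2.imwrite("pics/c7.png",im)
E
```

```text
t: 11.9
eef_pos: [0.5283, -0.3047, 0.1269]
tool_rot: [0.0, 1.0, -0.001, -0.0]
contact_force: [-0.2, -0.4, -1.6]
gripper_width: 0.458
grasp_force: 27.4
t: 12.3
eef_pos: [0.5293, -0.3018, 0.1274]
tool_rot: [-0.0, 1.0, 0.001, 0.0]
contact_force: [0.0, 0.5, -2.2]
gripper_width: 0.462
grasp_force: 27.4
[ 0.5293 -0.3018  0.1274] [ 0.03754041  0.48989516 -2.15378629] 27.35453724861145
```

View pics/c7.png

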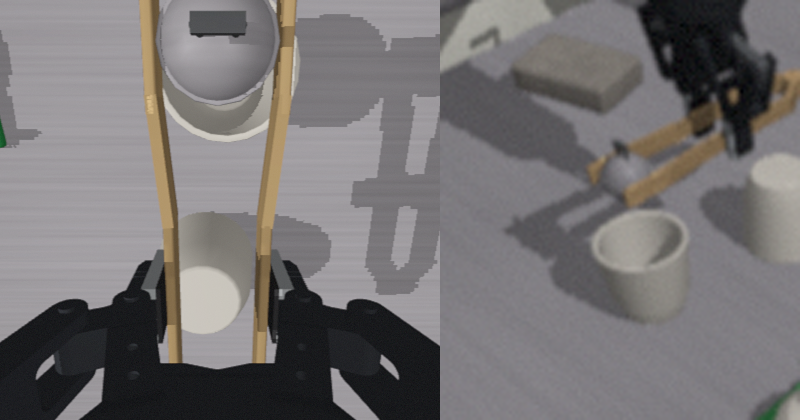

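The ball hangs above the cup in both views. Checking concentricity: the near rim edge is at wrist crop (226,141), and the scene rim centre is at crop (641,238) with the ball at (626,175).

Run:
```python
from tongs import *
import pickle
d,s=pickle.load(open("w7.pkl","rb"));T=wT(d["o"],d)
print("rim scene",onz(s,(167,129.3),.07),"ball scene",onz(s,(162,108.5),.1325),"ball wrist",onz(d,(279,40),.1325,T))
im=np.array(d["color"]).astype(int)
w=(im[...,0]-im[...,2]>4)&(im.min(2)>150);w[150:]=0
P=[]
for c in range(235,352,6):
  v=np.nonzero(w[:,c])[0]
  if len(v) and v.max()>95: P.append(onz(d,(c,v.max()),.07,T)[:2])
P=np.array(P);
from scipy.optimize import least_squares
r=least_squares(lambda p:np.hypot(*(P-p).T)-.038,[.62,-.303],loss="soft_l1",f_scale=.001);print(len(P),r.x,np.abs(r.fun).round(4).max())
```

```text
rim scene [ 0.61909367 -0.30268599  0.07      ] ball scene [ 0.62146806 -0.30003598  0.1325    ] ball wrist [ 0.62156804 -0.3027362   0.1325    ]
16 [ 0.62009836 -0.30683466] 0.0059
```

```bash
python3 -m inch '[[-0.002,0.0015,0,0],[0,0,0,0],[0,0,0,0],[0,0,0,0],[0,0,0,0],[0,0,0,0],[0,0,0,0],[0,0,0,0]]' && python3 -c "
from station import bot
print(abs(bot.get_obs()['joint_vel']).max()); print(bot.hand_in())"
```

```text
t: 13.2
eef_pos: [0.527, -0.3047, 0.1273]
tool_rot: [-0.0, 1.0, -0.0, 0.0]
contact_force: [0.1, -0.4, -1.0]
gripper_width: 0.458
grasp_force: 27.4
0.0016879288905048376
the job is handed in; nothing more can be done
None
```

I handed the job in at 13.2 s: the tongs are holding the ball still within about 2 mm of the upright cup's centre by camera measurement, with its underside about 40 mm above the rim; hand-in returned no verdict.

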